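Lay a stoneware vase down on its padded rest

TASK

The heavy-footed slab vase has to lie on the blue padded rest so that its upper face can be retouched. Slide it upright and square up to the rest's low metal strip and press it there lightly (about 5 N against the strip) for a moment, tip it over that strip onto the pad by pushing high, then slide it along the pad until its mouth end is pressed just as lightly against the wooden end board for a moment, and let go. The glaze chips easily: never push it, or press it against anything, with more than 18 N, and leave the other things alone.

Things in the scene. Friction and masses are not known exactly. Their poses are not given: they have to be found in the camera images.
- vase: closed slab vase, an upright stoneware block 80 (x) by 90 (y), 100 tall; brown foot, red glaze, ochre top with dark mouth dot. 0.64-0.95 kg, centre of mass 38 mm above the foot: topples only when leaning over 50 degrees. Friction 0.5-0.7. Origin: centre of underside, z to the mouth. Its +x face starts 35-85 mm short of the rest's board edge, turned up to 0.2 rad; it ends lying on this face
- vase_mouth (a point): centre of the vase's top face, 100 mm above the vase's origin along its z
- rest: rigid board fixed to the table, 8 mm thick, 130 wide (y), 170 long (x), blue pad on top. Origin: middle of its near edge, at table level; x runs to the end board, z up. Along the near edge is clamped an aluminium strip 8 mm high, the low stop: its face is set anywhere from x = 0 to x = -10 mm (not measured). The vase stands on the table on its -x side and is tipped towards +x
- end_board: wooden board standing across the rest, fixed and rigid, 130 wide, its top 60 mm above the table; its face towards the strip is at x = 130 mm in the rest's frame. Origin and axes are the same as the rest's
- coffee_cup: bystander, leave alone: red coffee cup, 80 wide, 95 tall mm; origin at the centre of its underside
- bud_tub: bystander, leave alone: white tub, 84 wide, 70 tall mm; origin at the centre of its underside
- bowl: bystander, leave alone: white ceramic bowl, 110 wide, 45 tall mm; origin at the centre of its underside
- gold_jar: bystander, leave alone: small gold paint jar, 48 wide, 55 tall mm; origin at the centre of its underside
- dropper: bystander, leave alone: clear dropper bottle, 32 wide, 75 tall mm; origin at the centre of its underside
- gold_carton: bystander, leave alone: standing gold carton, 45 x 45 x 110 mm; origin at the centre of its underside
- brush: bystander, leave alone: paint brush lying along its x axis
Not all that is in view belongs to the job. Of the things that look like the vase, the middle-sized one is meant.

How it is judged:
By the outcome, as a careful person would: the job done as asked, in the order asked, and still so for the second after the job is handed in, with the robot touching nothing.
It also fails if it takes over 72 s, if anything falls off the work surface, if the arm or the gripper's body presses on something with over 40 N, if the wrist force passes 120 N, or if a joint passes its speed limit or range.

ROBOT

A 6-joint arm with a two-finger parallel gripper is mounted at the origin on the work surface. World frame = base frame: x ahead of the robot, y to its left, z up, the work surface at z = 0. Lengths are in m, angles in rad, forces in N, time in s.
With the tool pointing down it reaches from about 0.35 to 0.775 m from the base axis. Payload 7.3 kg.
Tool frame: the origin (TCP) lies at the very end of the fingers, on their centre line; the grasp point (between the pads) lies 19 mm behind it; z points along the fingers, y is the line along which they close (so a half turn about z gives the same grasp; the last joint's range is limited). The gripper opens to 92 mm and grips with 3 to 60 N. Pads are 19 mm wide; open, the fingers measure 130 mm over their backs; the gripper's body (75 mm by 190 mm) begins 47 mm behind the grasp point.
Start: joints at [1.04, 0.342, 1.524, -0, 1.275, -0.146], TCP at [0.197, 0.487, 0.227] pointing down, gripper open.
Joint ranges: [-2.53, 2.53], [-0.77, 2.02], [0.04, 2.7], [-1, 4.14], [0.28, 2.66], [-3.11, 3.11]. Speed limits (rad/s): [2.57, 2.57, 3.14, 3.14, 3.14, 3.14].

INTERFACE

Orientations are given as [roll, pitch, yaw] about the fixed x, y, z axes, in that order (R = Rz(yaw) Ry(pitch) Rx(roll)).
In Python, from cell import robot gives the robot as it stands. The module is installed in compiled form; this text tells all that it offers.
- The arm moves only by the tool arm_command, never from a script. Its argument "moves" is a list of rows, each a list of 3 entries, a list of its own where there are three numbers: the shift along the tool's x, y, z in m, then the turn, a rotation vector about the tool's x, y, z in rad, then the finger opening in m, from 0 to 0.0918. In form: [[[dx, dy, dz], [ax, ay, az], claw], ...]. A call has exactly 5 rows; each row is the pose to reach, as a shift and turn from the pose commanded when the call began, along the tool's axes at that moment; what a row does not reach only later rows make up. A row lasts 1/10 s, in which the tool goes at most 50 mm and 8.59 degrees, less where a joint would pass 70% of its speed; a pose out of reach is approached as far as the arm can. A call with a gripper value outside its range is refused whole. The fingers move at their own pace and stop on an object; "squeeze" is the grip in N (left out, the last holds). Time passes only in rows, so rows that repeat a pose let the fingers close, or fill a call up. It gives the time, the measured TCP pose, the force, the opening and the grip force at its end, in the units of the state.
- robot.observe(): the state, without advancing time (a new reading comes with each control period).
- robot.read_camera(name): name is "side" or "top" or "wrist"; returns the picture (384x512x3 uint8, red, green, blue); there is no depth.
- robot.camera_model(name): a dict with "fx", "fy", "cx", "cy" (pixels), "R" (3x3) and "t" (3): a world point X has camera coordinates R X + t. Camera axes: x right, y down, z forward; pixel columns grow to the right and rows downward; lengths in m; the calibration is good to about 2 mm. A picture is of the moment at which its call begins: read the wrist's pose just before it. camera_model takes no time and is no camera call; for the wrist camera it gives the pose at the moment of the call.
- robot.hand_in(): hands the job in; it is judged then, once.
The state is a dict: "time": time; "qpos": joint angles; "qvel": joint speeds; "joint_efforts": joint torques, N m; "tool_pos": TCP position; "tool_rot": TCP orientation; "contact_force": force on the tool from outside, world axes, zero at the start; "torque": the same for the moment, N m; "opening": finger opening in m; "grip_force": force on a finger pad.
Only numpy, scipy, OpenCV 4.12 (cv2) and the standard library are available. Lean on these libraries where they do the work, as an engineer would, in place of code of your own. Each camera call takes 0.05 s, during which the arm holds its last target. There are 200 camera calls.

## Working session

There is one attempt and no reset: what is moved stays moved. The work goes in short steps, Python scripts to look and compute and a tool call to move; the robot and the scene stay as the last step left them, time stands still between calls to the robot, and variables do not carry over. Pictures are saved under pics/ and viewed, at most 10 in all, crops included, and the job is handed in when it is done.

Besides the shell and the picture viewer there is one more tool, called after "Request:" in YAML: its name, and indented under it one key for each argument. arm_command: Moves the arm, as the interface text tells. Its arguments: {"type":"object","properties":{"moves":{"type":"array"},"squeeze":{"type":"number"}},"required":["moves"]}

```bash
mkdir -p pics; python3 - <<'E'
from cell import robot
import cv2,numpy as np
s=robot.observe();print({k:np.round(v,3).tolist() for k,v in s.items()})
for n in("top","side"):
    im=robot.read_camera(n);cv2.imwrite(f"pics/{n}0.png",im[...,::-1])
    m=robot.camera_model(n);print(n,{k:np.round(v,4).tolist() for k,v in m.items()})
E
python3 -c "
import cv2,numpy as np
cv2.imwrite('pics/both0.png',cv2.resize(np.vstack([cv2.imread('pics/top0.png')]),(800,600)))"
```

```text
{'time': 0.0, 'qpos': [1.04, 0.343, 1.525, 0.0, 1.275, -0.146], 'qvel': [0.001, 0.0, -0.001, 0.001, -0.0, 0.001], 'joint_efforts': [-0.003, -43.125, -24.422, 0.072, 0.056, -0.0], 'tool_pos': [0.197, 0.486, 0.226], 'tool_rot': [-3.14, -0.0, 2.757], 'contact_force': [0.659, -0.459, 0.439], 'torque': [0.014, -0.015, -0.003], 'grip_force': 0.0, 'opening': 0.092}
top {'fx': 439.2433, 'fy': 439.2433, 'cx': 254.2522, 'cy': 187.7659, 'R': [[-0.0009, -1.0, -0.0002], [-0.9974, 0.0009, -0.0725], [0.0725, 0.0001, -0.9974]], 't': [0.0156, 0.5502, 1.2855]}
side {'fx': 383.3408, 'fy': 383.3408, 'cx': 256.8622, 'cy': 189.9456, 'R': [[-0.9348, -0.3552, -0.0056], [-0.2482, 0.6642, -0.7052], [0.2542, -0.6578, -0.709]], 't': [0.5026, 0.1554, 1.0588]}
```

View pics/both0.png

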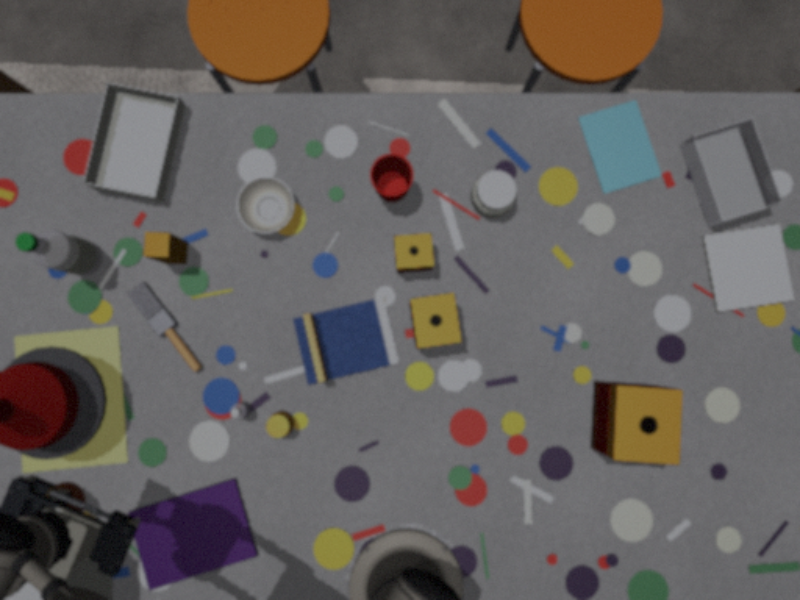

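View pics/side0.png

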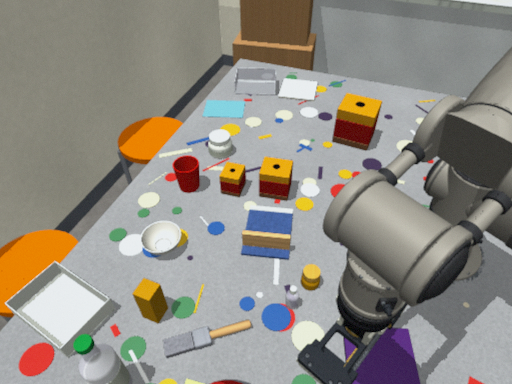

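The top view shows three slab vases (in 800 px coordinates): small at (413,252), middle at (436,320) and large at (640,425). The middle-sized one at (436,320) fits, and it stands next to the rest's white strip (385,325). The end board is at (315,348). The side view agrees (276,178). I'll measure these and confirm the vase in a crop.

```bash
cat > h.py <<'E'
import numpy as np,cv2
from cell import robot
def ray(n,uv,z,m=None):
    m=m or robot.camera_model(n);R=np.array(m["R"]);t=np.array(m["t"])
    uv=np.atleast_2d(uv).astype(float)
    d=np.c_[(uv[:,0]-m["cx"])/m["fx"],(uv[:,1]-m["cy"])/m["fy"],np.ones(len(uv))]@R
    c=-R.T@t
    return c+d*((z-c[2])/d[:,2])[:,None]
def blobs(im,lo,hi,amin=60):
    hsv=cv2.cvtColor(im,cv2.COLOR_RGB2HSV)
    k=cv2.inRange(hsv,lo,hi);k=cv2.morphologyEx(k,cv2.MORPH_CLOSE,np.ones((5,5)))
    cs,_=cv2.findContours(k,cv2.RETR_EXTERNAL,cv2.CHAIN_APPROX_NONE)
    return [c for c in cs if cv2.contourArea(c)>amin]
def rect(n,c,z,m=None):
    P=ray(n,c[:,0,:],z,m)[:,:2]*1000
    return cv2.minAreaRect(P.astype(np.float32))
E
python3 - <<'E'
from h import *
im=cv2.imread('pics/top0.png')[...,::-1].copy()
print("ochre")
for c in blobs(im,(15,120,90),(30,255,255)):
    print(cv2.minAreaRect(c)[0], rect("top",c,.1), rect("top",c,.06)[:2])
print("blue")
for c in blobs(im,(105,100,30),(125,255,200),300):
    b=cv2.boxPoints(rect("top",c,.008)); print(cv2.minAreaRect(c)[0],rect("top",c,.008),b.round().tolist())
a=im[130:270,180:330];s=cv2.imread('pics/side0.png')[130:270,210:360]
cv2.imwrite('pics/crop1.png',np.hstack([cv2.resize(x,None,fx=2.6,fy=2.6,interpolation=2) for x in(a[...,::-1],s)]))
E
```

```text
ochre
(213.0, 351.0) ((100.03599548339844, 127.49586486816406), (65.21192169189453, 63.63831329345703), 89.95121765136719) ((88.39923095703125, 131.18138122558594), (67.34651947021484, 65.72139739990234))
(183.0, 271.5) ((313.6049499511719, 211.3074188232422), (66.00263214111328, 35.37190246582031), 89.94910430908203) ((308.9590148925781, 217.73635864257812), (68.16311645507812, 36.52973937988281))
(328.0000305175781, 271.0000305175781) ((314.6202392578125, -187.65452575683594), (34.61653137207031, 35.115989685058594), 44.331626892089844) ((310.00750732421875, -194.28488159179688), (35.74961853027344, 36.265480041503906))
(413.8812255859375, 271.494384765625) ((313.40545654296875, -423.87451171875), (116.74824523925781, 131.86190795898438), 85.88715362548828) ((308.7528991699219, -438.23712158203125), (120.56977081298828, 136.17813110351562))
(372.5, 239.5) ((400.5964660644531, -311.8352355957031), (24.890628814697266, 24.904489517211914), 88.87197875976562) ((398.7980651855469, -322.5304870605469), (25.705392837524414, 25.719661712646484))
(268.2500305175781, 240.25003051757812) ((3
[... 1779 characters left out ...]
9) ((1028.8878173828125, -349.83837890625), (261.4960021972656, 155.54270935058594))
(164.5, 25.5) ((1011.3269653320312, 272.739013671875), (256.3145446777344, 150.6276092529297), 89.94194030761719) ((1029.5196533203125, 281.1788330078125), (264.7045593261719, 155.55812072753906))
blue
(141.00001525878906, 252.50003051757812) ((358.8848571777344, 351.4015197753906), (61.14616394042969, 64.19916534423828), 45.77724838256836) [[315.0, 352.0], [361.0, 307.0], [403.0, 351.0], [357.0, 396.0]]
(224.02789306640625, 217.01718139648438) ((463.8128662109375, 105.24894714355469), (125.30797576904297, 116.18592834472656), 13.459429740905762) [[389.0, 147.0], [416.0, 34.0], [538.0, 63.0], [511.0, 176.0]]
```

View pics/crop1.png

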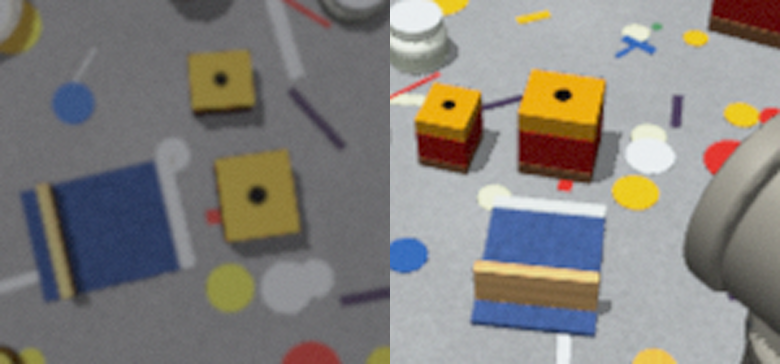

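Confirmed in the crop: the middle vase at crop (257,195) measures 87x80 mm at 100 mm height, while the small one is about 60 and the large about 120. Now the strip and the end board.

```bash
python3 - <<'E'
from h import *
im=cv2.imread('pics/top0.png')[...,::-1].copy()
e=np.array([-.233,.973]);
# intensity profile along rest x through several lateral offsets
m=robot.camera_model("top");R=np.array(m["R"]);t=np.array(m["t"])
def proj(P):
    c=R@P.T+t[:,None];return np.c_[m["fx"]*c[0]/c[2]+m["cx"],m["fy"]*c[1]/c[2]+m["cy"]].astype(np.float32)
o=np.array([.4638,.1052]);l=np.array([-.973,-.233])
pts=[]
for w in (-.05,-.04,-.03,-.02,-.01,.0,.01,.02,.03,.04,.05):
    s=np.arange(-.09,.0,.001);P=np.c_[o+np.outer(s,e)+w*l,np.full(len(s),.008)]
    uv=proj(P);v=cv2.remap(im,uv[None,:,0],uv[None,:,1],cv2.INTER_CUBIC)[0][:,0].astype(int) # red
    d=np.diff(v); i=-np.argmin(d[10:]) ; dn=10+np.argmin(d[10:]); up=np.argmax(d[:dn])
    print(w,"strip from",round(s[up],3),"to",round(s[dn],3),v[max(0,up-3):dn+4:2])
    pts.append((w,s[up],s[dn]))
pts=np.array(pts);print(np.polyfit(pts[:,0],pts[:,1],1),np.polyfit(pts[:,0],pts[:,2],1))
for c in blobs(im,(105,100,30),(125,255,200),300)[-1:]:
    p=cv2.approxPolyDP(c,3,True)[:,0];print(p.tolist(),ray("top",p,.008)[:,:2].round(3).tolist())
k=blobs(im,(10,40,110),(28,170,255),40)
for c in k:
    r=rect("top",c,.06)
    if 80<max(r[1])<170:print("board",r,cv2.minAreaRect(c)[0])
E
```

```text
-0.05 strip from -0.09 to -0.061 [137 140 140 140 140 141 143 143 142 143 145 145 141 132 110  82  61]
-0.04 strip from -0.081 to -0.062 [109 114 126 135 141 144 144 144 144 141 129 111  86]
-0.03 strip from -0.078 to -0.063 [115 124 135 140 144 145 146 143 134 121  97]
-0.02 strip from -0.081 to -0.063 [112 118 127 135 141 146 146 147 145 140 130 107  86]
-0.01 strip from -0.081 to -0.061 [109 110 120 131 137 145 147 145 144 138 131 106  76  59]
0.0 strip from -0.08 to -0.062 [111 119 130 137 144 146 145 146 144 139 120  95  72]
0.01 strip from -0.078 to -0.062 [116 126 137 143 145 144 146 145 136 120  95  71]
0.02 strip from -0.079 to -0.063 [111 119 130 139 145 145 146 145 141 127 105  84]
0.03 strip from -0.079 to -0.061 [115 125 135 141 144 144 147 146 140 133 109  83  62]
0.04 strip from -0.083 to -0.061 [105 106 114 122 132 140 143 145 145 146 141 130 110  82  59]
0.05 strip from -0.08 to -0.062 [111 117 126 134 143 145 145 147 145 138 121  97  74]
[ 0.04181818 -0.08090909] [ 0.00363636 -0.06190909]
[[238, 193], [201, 202], [210, 241], [247, 232]] [[0.535, 0.064], [0.509, 0.174], [0.393, 0.147], [0.419, 0.037]]
board ((307.82867431640625, -440.7862548828125), (121.26382446289062, 136.57464599609375), 85.8200454711914) (414.7917785644531, 272.0814514160156)
board ((445.4406433105469, 411.76220703125), (91.27909088134766, 14.724861145019531), 37.71652603149414) (115.8000259399414, 223.40000915527344)
board ((449.30804443359375, 169.36708068847656), (129.79135131835938, 12.789852142333984), 13.12837028503418) (200.44052124023438, 222.01339721679688)
board ((499.5680847167969, -54.378334045410156), (93.43891143798828, 84.3295669555664), 7.991718769073486) (278.4100036621094, 204.36997985839844)
```

```bash
cat >> h.py <<'E'
from scipy.spatial.transform import Rotation as Ro
TH=0.233
e=np.array([-np.sin(TH),np.cos(TH),0]);l=np.array([-np.cos(TH),-np.sin(TH),0])
O=np.array([.4638,.1052,0])-.0706*e   # rest origin
def W(x,y,z): return O+x*e+y*l+np.array([0,0,z])   # rest frame -> world
def go(x,y,z,tilt,yaw=TH+np.pi/2):
    "shift, rotvec in tool axes to put TCP at rest-frame (x,y,z) with tool x along rest x, leaned back by tilt"
    s=robot.observe();R=Ro.from_euler('xyz',s["tool_rot"])
    T=Ro.from_euler('z',yaw)*Ro.from_euler('x',np.pi)*Ro.from_euler('y',tilt)
    p=np.array(s["tool_pos"])
    print("t",round(s["time"],2),"now(rest)",((p-O)@np.c_[e,l,[0,0,1]]).round(4),"F",np.array(s["contact_force"]).round(2),"F_rest",(np.array(s["contact_force"])@np.c_[e,l,[0,0,1]]).round(2))
    print("shift",R.inv().apply(W(x,y,z)-p).round(4),"rot",(R.inv()*T).as_rotvec().round(3),"world",W(x,y,z).round(3))
E
python3 - <<'E'
from h import *
print(O); go(-.19,.013,.20,.0); go(-.19,.013,.20,.61)
E
```

```text
[0.48010136 0.03650775 0.        ]
t 0.1 now(rest) [0.503  0.1717 0.2261] F [-0.56  0.18 -0.3 ] F_rest [ 0.31  0.5  -0.3 ]
shift [-0.5308 -0.4729  0.0267] rot [-0.001  0.     0.953] world [ 0.511 -0.151  0.2  ]
t 0.1 now(rest) [0.503  0.1717 0.2261] F [-0.56  0.18 -0.3 ] F_rest [ 0.31  0.5  -0.3 ]
shift [-0.5308 -0.4729  0.0267] rot [-0.292  0.563  0.922] world [ 0.511 -0.151  0.2  ]
```

Request:
arm_command:
  moves:
    - [[-0.036,-0.032,0],[0,0,0.1],0.03]
    - [[-0.072,-0.064,0],[0,0,0.2],0.03]
    - [[-0.108,-0.096,0],[0,0,0.3],0.03]
    - [[-0.144,-0.128,0],[0,0,0.4],0.03]
    - [[-0.18,-0.16,0],[0,0,0.5],0.03]

```text
time: 0.6
tool_pos: [0.304, 0.269, 0.2265]
tool_rot: [-3.141, 0.0, 2.253]
contact_force: [1.0, 0.1, 0.1]
opening: 0.0563
grip_force: 0.0
```

```bash
python3 -c "
from h import *
go(-.19,.013,.20,.0)"
```

```text
t 0.6 now(rest) [0.2669 0.1176 0.2265] F [1.02 0.15 0.11] F_rest [-0.09 -1.02  0.11]
shift [-0.4569 -0.1043  0.0266] rot [-0.    0.    0.45] world [ 0.511 -0.151  0.2  ]
```

Request:
arm_command:
  moves:
    - [[-0.048,-0.01,0],[0,0,0.09],0.03]
    - [[-0.096,-0.02,0],[0,0,0.18],0.03]
    - [[-0.144,-0.03,0],[0,0,0.27],0.03]
    - [[-0.192,-0.043,0],[0,0,0.36],0.03]
    - [[-0.24,-0.054,0],[0,0,0.45],0.03]

```text
time: 1.1
tool_pos: [0.4143, 0.0488, 0.2267]
tool_rot: [-3.142, -0.0, 1.803]
contact_force: [1.8, -0.1, -0.2]
opening: 0.0302
grip_force: 0.0
```

```bash
python3 -c "
from h import *
go(-.21,.013,.20,.0);go(-.21,.013,.20,.61)"
```

```text
t 1.1 now(rest) [0.0272 0.0612 0.2267] F [ 1.81 -0.06 -0.21] F_rest [-0.48 -1.75 -0.21]
shift [-0.2371  0.0484  0.0266] rot [-0.    -0.    -0.001] world [ 0.516 -0.171  0.2  ]
t 1.1 now(rest) [0.0272 0.0612 0.2267] F [ 1.81 -0.06 -0.21] F_rest [-0.48 -1.75 -0.21]
shift [-0.2371  0.0484  0.0266] rot [ 0.     0.61  -0.001] world [ 0.516 -0.171  0.2  ]
```

Request:
arm_command:
  moves:
    - [[-0.048,0.01,0],[0,0.12,0],0.03]
    - [[-0.096,0.02,0],[0,0.24,0],0.03]
    - [[-0.144,0.03,0],[0,0.36,0],0.03]
    - [[-0.192,0.04,0.01],[0,0.48,0],0.03]
    - [[-0.237,0.048,0.027],[0,0.61,0],0.03]

```text
time: 1.6
tool_pos: [0.5173, -0.1712, 0.2006]
tool_rot: [3.136, -0.612, 1.809]
contact_force: [1.9, 0.1, 0.4]
opening: 0.0296
grip_force: 0.0
```

```bash
python3 -c "
from h import *
go(-.21,.013,.013,.61)
im=robot.read_camera('wrist');cv2.imwrite('pics/w1.png',im[...,::-1])"
```

```text
t 1.6 now(rest) [-0.2107  0.0118  0.2006] F [1.94 0.11 0.36] F_rest [-0.34 -1.91  0.36]
shift [-0.1072 -0.002   0.154 ] rot [ 0.002 -0.002  0.004] world [ 0.516 -0.171  0.013]
```

View pics/w1.png

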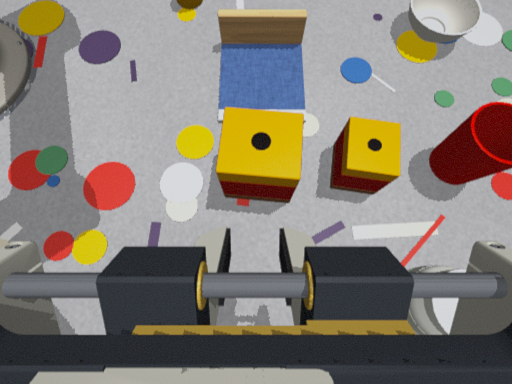

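The wrist view shows the vase at (261,155) dead ahead, with the rest and strip behind it (strip at row 113) and the small vase to the right (365,155). The way down is clear.

Request:
arm_command:
  moves:
    - [[-0.025,0,0.036],[0,0,0],0.03]
    - [[-0.05,0,0.072],[0,0,0],0.03]
    - [[-0.075,0,0.108],[0,0,0],0.03]
    - [[-0.095,-0.001,0.137],[0,0,0],0.03]
    - [[-0.106,-0.002,0.152],[0,0,0],0.03]

```text
time: 2.15
tool_pos: [0.5124, -0.1674, 0.0108]
tool_rot: [-3.137, -0.614, 1.804]
contact_force: [0.7, -0.0, 0.6]
opening: 0.0302
grip_force: 0.0
```

```bash
python3 -c "
from h import *
go(-.145,.013,.013,.61)
im=robot.read_camera('top')
for c in blobs(im,(15,120,90),(30,255,255)):
    r=rect('top',c,.1)
    if abs(r[0][0]-500)<60 and abs(r[0][1]+50)<60: print(r)
print([ray('top',[[317,122]],.07).round(3)])
cv2.imwrite('pics/t1.png',im[...,::-1])"
```

```text
t 2.15 now(rest) [-0.2059  0.0156  0.0108] F [ 0.7  -0.01  0.6 ] F_rest [-0.17 -0.68  0.6 ]
shift [0.0511 0.0028 0.0333] rot [-0.005 -0.004  0.   ] world [ 0.501 -0.108  0.013]
((496.31317138671875, -51.771331787109375), (87.63166809082031, 80.39390563964844), 8.091928482055664)
[array([[ 0.737, -0.166,  0.07 ]])]
```

Request:
arm_command:
  moves:
    - [[0.012,0,0.008],[0,0,0],0.03]
    - [[0.024,0.001,0.016],[0,0,0],0.03]
    - [[0.036,0.002,0.023],[0,0,0],0.03]
    - [[0.048,0.002,0.031],[0,0,0],0.03]
    - [[0.05,0.002,0.0325],[0,0,0],0.03]

```text
time: 2.7
tool_pos: [0.5018, -0.1086, 0.0171]
tool_rot: [-3.141, -0.611, 1.808]
contact_force: [0.3, -0.6, 0.4]
opening: 0.0303
grip_force: 0.0
```

```bash
python3 -c "
from h import *
go(-.125,.013,.013,.61)"
```

```text
t 2.7 now(rest) [-0.1462  0.0124  0.0171] F [ 0.32 -0.55  0.43] F_rest [-0.61 -0.19  0.43]
shift [ 0.0151 -0.0005  0.0155] rot [-0.003 -0.001  0.004] world [ 0.496 -0.088  0.013]
```

Request:
arm_command:
  moves:
    - [[0.003,0,0.005],[0,0,0],0.03]
    - [[0.006,0,0.007],[0,0,0],0.03]
    - [[0.009,0,0.009],[0,0,0],0.03]
    - [[0.012,0,0.011],[0,0,0],0.03]
    - [[0.015,0,0.0135],[0,0,0],0.03]

```text
time: 3.2
tool_pos: [0.498, -0.0912, 0.0139]
tool_rot: [3.14, -0.609, 1.807]
contact_force: [1.7, -4.2, -0.1]
opening: 0.0302
grip_force: 2.2
```

```bash
python3 -c "
from h import *
go(-.11,.013,.013,.61)"
```

```text
t 3.2 now(rest) [-0.1284  0.0121  0.0139] F [ 1.68 -4.19 -0.14] F_rest [-4.46 -0.66 -0.14]
shift [ 0.0146 -0.0008  0.0113] rot [-0.     0.001  0.002] world [ 0.493 -0.074  0.013]
```

Request:
arm_command:
  moves:
    - [[0.0035,0,0.0025],[0,0,0],0.03]
    - [[0.007,0,0.005],[0,0,0],0.03]
    - [[0.0105,0,0.0075],[0,0,0],0.03]
    - [[0.014,0,0.01],[0,0,0],0.03]
    - [[0.0175,0,0.0125],[0,0,0],0.03]

```text
time: 3.7
tool_pos: [0.4924, -0.0696, 0.0138]
tool_rot: [3.141, -0.61, 1.807]
contact_force: [0.5, -4.8, 1.6]
opening: 0.0298
grip_force: 2.6
```

```bash
cat >> h.py <<'E'
def vase():
    im=robot.read_camera('top')
    for c in blobs(im,(15,120,90),(30,255,255)):
        r=rect('top',c,.1)
        if abs(r[0][0]-490)<60 and abs(r[0][1]+30)<60:
            p=np.array([*r[0],0])/1000-O
            print("vase",r,"rest xy",(p@e).round(4),(p@l).round(4),"angle off",round(r[2]-np.degrees(TH),2))
    return im
E
python3 -c "
from h import *
go(-.10,.013,.013,.61);vase()"
```

```text
t 3.7 now(rest) [-0.106   0.0125  0.0138] F [ 0.5  -4.79  1.63] F_rest [-4.78  0.62  1.63]
shift [ 0.0045 -0.0005  0.0041] rot [-0.002  0.     0.003] world [ 0.491 -0.064  0.013]
vase ((499.58575439453125, -19.670734405517578), (58.52701950073242, 78.05085754394531), 13.413495063781738) rest xy -0.0592 -0.006 angle off 0.06
```

Request:
arm_command:
  moves:
    - [[0.0012,0,0.0008],[0,0,0],0.03]
    - [[0.0024,0,0.0016],[0,0,0],0.03]
    - [[0.0036,0,0.0024],[0,0,0],0.03]
    - [[0.0048,0,0.0032],[0,0,0],0.03]
    - [[0.005,0,0.0034],[0,0,0],0.03]

```text
time: 4.25
tool_pos: [0.491, -0.0638, 0.0138]
tool_rot: [3.142, -0.61, 1.807]
contact_force: [0.6, -5.3, 1.4]
opening: 0.0299
grip_force: 2.5
```

```bash
python3 -c "
from h import *
go(-.10,.013,.013,.61)"
```

```text
t 4.25 now(rest) [-0.1002  0.0125  0.0138] F [ 0.61 -5.27  1.38] F_rest [-5.27  0.62  1.38]
shift [-0.0003 -0.0005  0.0008] rot [-0.002 -0.     0.003] world [ 0.491 -0.064  0.013]
```

Request:
arm_command:
  moves:
    - [[0.0003,0,0.0002],[0,0,0],0.03]
    - [[0.0006,0,0.0004],[0,0,0],0.03]
    - [[0.0009,0,0.0006],[0,0,0],0.03]
    - [[0.0012,0,0.0008],[0,0,0],0.03]
    - [[0.0015,0,0.001],[0,0,0],0.03]

```text
time: 4.75
tool_pos: [0.4906, -0.0622, 0.0138]
tool_rot: [3.142, -0.61, 1.807]
contact_force: [1.2, -4.9, 1.2]
opening: 0.0295
grip_force: 2.5
```

Request:
arm_command:
  moves:
    - [[0.0003,0,0.0002],[0,0,0],0.03]
    - [[0.0006,0,0.0004],[0,0,0],0.03]
    - [[0.0008,0,0.00055],[0,0,0],0.03]
    - [[0.0008,0,0.00055],[0,0,0],0.03]
    - [[0.0008,0,0.00055],[0,0,0],0.03]

```text
time: 5.25
tool_pos: [0.4904, -0.0612, 0.0138]
tool_rot: [-3.142, -0.61, 1.807]
contact_force: [1.4, -3.5, 0.8]
opening: 0.0299
grip_force: 2.3
```

Request:
arm_command:
  moves:
    - [[0.0003,0,0.0002],[0,0,0],0.03]
    - [[0.0006,0,0.0004],[0,0,0],0.03]
    - [[0.0008,0,0.00055],[0,0,0],0.03]
    - [[0.001,0,0.0007],[0,0,0],0.03]
    - [[0.001,0,0.0007],[0,0,0],0.03]

```text
time: 5.75
tool_pos: [0.4904, -0.0606, 0.0138]
tool_rot: [3.141, -0.609, 1.807]
contact_force: [1.1, -5.6, 1.4]
opening: 0.0302
grip_force: 3.3
```

Request:
arm_command:
  moves:
    - [[0.0003,0,0.0002],[0,0,0],0.03]
    - [[0.0006,0,0.0004],[0,0,0],0.03]
    - [[0.0008,0,0.00055],[0,0,0],0.03]
    - [[0.001,0,0.0007],[0,0,0],0.03]
    - [[0.001,0,0.0007],[0,0,0],0.03]

```text
time: 6.25
tool_pos: [0.4904, -0.0603, 0.0138]
tool_rot: [3.14, -0.607, 1.807]
contact_force: [1.1, -10.5, 2.8]
opening: 0.03
grip_force: 4.9
```

Request:
arm_command:
  moves:
    - [[0,0,0],[0,0,0],0.03]
    - [[0,0,0],[0,0,0],0.03]
    - [[0,0,0],[0,0,0],0.03]
    - [[0,0,0],[0,0,0],0.03]
    - [[0,0,0],[0,0,0],0.03]

```text
time: 6.75
tool_pos: [0.4905, -0.0603, 0.0138]
tool_rot: [3.14, -0.607, 1.807]
contact_force: [0.1, -9.1, 2.0]
opening: 0.0302
grip_force: 4.9
```

```bash
python3 -c "
from h import *
go(-.11,.004,.10,.61);im=vase();robot.observe
w=robot.read_camera('wrist');cv2.imwrite('pics/c2.png',np.hstack([cv2.resize(im[140:270,190:330],(420,390)),cv2.resize(w[0:250,100:350],(380,390))])[...,::-1])"
```

```text
t 6.75 now(rest) [-0.0966  0.0123  0.0138] F [ 0.13 -9.11  2.01] F_rest [-8.9   1.98  2.01]
shift [ 0.0381  0.0083 -0.0784] rot [-0.001  0.003  0.003] world [ 0.502 -0.071  0.1  ]
vase ((495.6871643066406, -12.14487075805664), (62.053932189941406, 76.86873626708984), 14.000164985656738) rest xy -0.0509 -0.0039 angle off 0.65
```

View pics/c2.png

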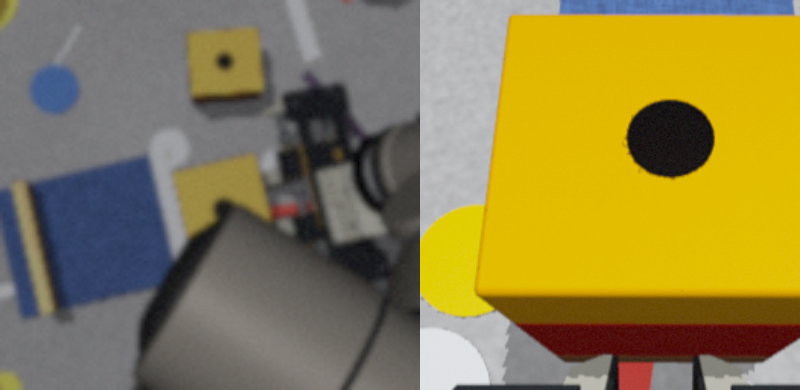

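The vase is flush and square against the strip. It pressed 9–10.5 N total, of which about 5 N was sliding friction, so about 5 N went against the strip. Now back off and go high.

Request:
arm_command:
  moves:
    - [[-0.008,0,-0.0055],[0,0,0],0.03]
    - [[-0.0164,0,-0.0115],[0,0,0],0.03]
    - [[0.002,0.003,-0.038],[0,0,0],0.03]
    - [[0.0213,0.007,-0.0657],[0,0,0],0.03]
    - [[0.0213,0.007,-0.0657],[0,0,0],0.03]

```text
time: 7.35
tool_pos: [0.5033, -0.0777, 0.0831]
tool_rot: [3.136, -0.607, 1.81]
contact_force: [-0.3, 0.0, 0.1]
opening: 0.03
grip_force: 0.0
```

```bash
python3 -c "
from h import *
go(-.10,.005,.08,.61)"
```

```text
t 7.35 now(rest) [-0.1164  0.0038  0.0831] F [-0.3   0.02  0.11] F_rest [0.09 0.29 0.11]
shift [ 0.0117 -0.0011  0.0119] rot [0.002 0.003 0.005] world [ 0.498 -0.062  0.08 ]
```

Request:
arm_command:
  moves:
    - [[0.005,0,0.004],[0,0,0],0.03]
    - [[0.01,0,0.008],[0,0,0],0.03]
    - [[0.013,0,0.01],[0,0,0],0.03]
    - [[0.0155,0,0.012],[0,0,0],0.03]
    - [[0.018,0,0.0135],[0,0,0],0.03]

```text
time: 7.85
tool_pos: [0.4964, -0.0567, 0.079]
tool_rot: [3.141, -0.606, 1.807]
contact_force: [-0.6, -13.2, 9.2]
opening: 0.03
grip_force: 6.4
```

```bash
python3 -c "
from h import *
go(-.08,.005,.09,.61)"
```

```text
t 7.85 now(rest) [-0.0945  0.0056  0.079 ] F [ -0.62 -13.21   9.21] F_rest [-12.71   3.66   9.21]
shift [ 0.0181  0.0007 -0.0008] rot [-0.001  0.004  0.003] world [ 0.494 -0.042  0.09 ]
```

Request:
arm_command:
  moves:
    - [[0.0005,0,-0.0008],[0,0,0],0.03]
    - [[0.001,0,-0.0016],[0,0,0],0.03]
    - [[0.0016,0,-0.0024],[0,0,0],0.03]
    - [[0.0016,0,-0.0024],[0,0,0],0.03]
    - [[0.0016,0,-0.0024],[0,0,0],0.03]

```text
time: 8.35
tool_pos: [0.496, -0.0551, 0.0817]
tool_rot: [-3.141, -0.61, 1.807]
contact_force: [0.0, -3.6, 0.3]
opening: 0.0299
grip_force: 1.7
```

```bash
python3 -c "
from h import *
go(-.08,.005,.09,.61)"
```

```text
t 8.35 now(rest) [-0.0928  0.0057  0.0817] F [ 0.04 -3.61  0.32] F_rest [-3.53  0.79  0.32]
shift [0.0152 0.0007 0.0005] rot [-0.002 -0.     0.002] world [ 0.494 -0.042  0.09 ]
```

Request:
arm_command:
  moves:
    - [[0.0031,0,-0.0003],[0,0,0],0.03]
    - [[0.0062,0,-0.0006],[0,0,0],0.03]
    - [[0.0093,0,-0.0009],[0,0,0],0.03]
    - [[0.0124,0,-0.0011],[0,0,0],0.03]
    - [[0.0155,0,-0.0013],[0,0,0],0.03]

```text
time: 8.85
tool_pos: [0.4932, -0.043, 0.0922]
tool_rot: [-3.142, -0.61, 1.807]
contact_force: [-0.1, -2.3, -1.7]
opening: 0.0304
grip_force: 0.9
```

```bash
python3 -c "
from h import *
go(-.063,.005,.101,.61)"
```

```text
t 8.85 now(rest) [-0.0804  0.0056  0.0922] F [-0.08 -2.28 -1.65] F_rest [-2.2   0.6  -1.65]
shift [0.0193 0.0007 0.0027] rot [-0.002 -0.     0.003] world [ 0.49  -0.026  0.101]
```

Request:
arm_command:
  moves:
    - [[0.0039,0,0.0005],[0,0,0],0.03]
    - [[0.0078,0,0.0011],[0,0,0],0.03]
    - [[0.0116,0,0.0018],[0,0,0],0.03]
    - [[0.0155,0,0.0026],[0,0,0],0.03]
    - [[0.0193,0,0.0036],[0,0,0],0.03]

```text
time: 9.35
tool_pos: [0.4894, -0.0259, 0.1008]
tool_rot: [3.14, -0.61, 1.807]
contact_force: [-0.3, -6.4, 7.0]
opening: 0.0304
grip_force: 3.8
```

```bash
python3 -c "
from h import *
go(-.045,.005,.107,.61)"
```

```text
t 9.35 now(rest) [-0.0629  0.0054  0.1008] F [-0.33 -6.4   6.97] F_rest [-6.15  1.8   6.97]
shift [0.0182 0.0005 0.0052] rot [-0.001  0.     0.003] world [ 0.486 -0.008  0.107]
```

Request:
arm_command:
  moves:
    - [[0.0034,0,-0.0013],[0,0,0],0.03]
    - [[0.0078,0,-0.0004],[0,0,0],0.03]
    - [[0.012,0,0.0006],[0,0,0],0.03]
    - [[0.0163,0,0.0018],[0,0,0],0.03]
    - [[0.0207,0,0.0032],[0,0,0],0.03]

```text
time: 9.85
tool_pos: [0.4846, -0.0072, 0.1093]
tool_rot: [-3.141, -0.61, 1.807]
contact_force: [1.2, -0.6, 0.9]
opening: 0.03
grip_force: 0.4
```

```bash
python3 -c "
from h import *
go(-.025,.005,.113,.61)"
```

```text
t 9.85 now(rest) [-0.0435  0.0057  0.1093] F [ 1.15 -0.59  0.94] F_rest [-0.84 -0.98  0.94]
shift [0.0173 0.0008 0.0076] rot [-0.002 -0.     0.003] world [0.481 0.011 0.113]
```

Request:
arm_command:
  moves:
    - [[0.0037,0,0.0013],[0,0,0],0.03]
    - [[0.0075,0,0.0027],[0,0,0],0.03]
    - [[0.0112,0,0.0043],[0,0,0],0.03]
    - [[0.0149,0,0.006],[0,0,0],0.03]
    - [[0.0186,0,0.008],[0,0,0],0.03]

```text
time: 10.35
tool_pos: [0.48, 0.0119, 0.1135]
tool_rot: [3.142, -0.61, 1.807]
contact_force: [-0.7, 0.1, -0.4]
opening: 0.0301
grip_force: 0.3
```

Request:
arm_command:
  moves:
    - [[0.0025,0,0.0017],[0,0,0],0.03]
    - [[0.005,0,0.0034],[0,0,0],0.03]
    - [[0.0075,0,0.005],[0,0,0],0.03]
    - [[0.01,0,0.0068],[0,0,0],0.03]
    - [[0.0125,0,0.0086],[0,0,0],0.03]

```text
time: 10.85
tool_pos: [0.4765, 0.0265, 0.1135]
tool_rot: [-3.142, -0.61, 1.807]
contact_force: [-0.4, -0.0, 0.2]
opening: 0.0301
grip_force: 0.1
```

```bash
python3 -c "
from h import *
go(-.005,.005,.113,.61);
im=robot.read_camera('side');w=robot.read_camera('wrist');cv2.imwrite('pics/c3.png',np.hstack([cv2.resize(im[130:300,200:370],(400,400)),cv2.resize(w[0:300,100:400],(400,400))])[...,::-1])"
```

```text
t 10.85 now(rest) [-0.0089  0.0058  0.1135] F [-0.44 -0.02  0.16] F_rest [0.08 0.43 0.16]
shift [0.0029 0.0009 0.0026] rot [-0.002 -0.     0.002] world [0.476 0.03  0.113]
```

View pics/c3.png

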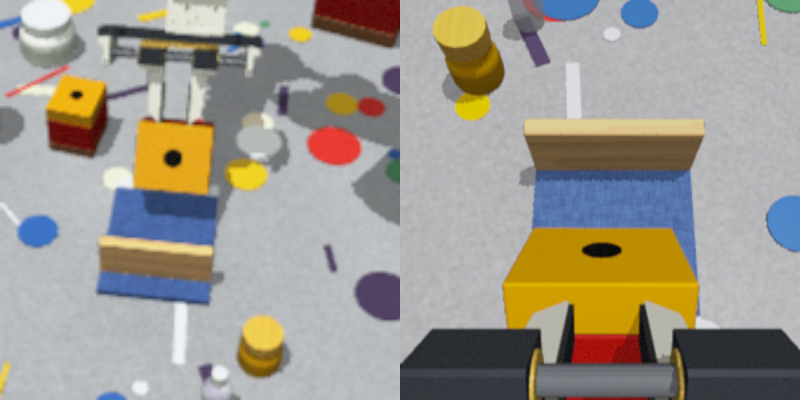

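The vase leans about 45° on the fingers and near balance, still square to the rest (side crop (175,155), wrist crop (600,260)). A little further now.

Request:
arm_command:
  moves:
    - [[0.0016,0,0.0012],[0,0,0],0.03]
    - [[0.0032,0,0.0024],[0,0,0],0.03]
    - [[0.0048,0,0.0036],[0,0,0],0.03]
    - [[0.0064,0,0.0048],[0,0,0],0.03]
    - [[0.008,0,0.006],[0,0,0],0.03]

```text
time: 11.45
tool_pos: [0.4742, 0.0361, 0.1132]
tool_rot: [-3.142, -0.61, 1.807]
contact_force: [0.4, -0.7, -0.8]
opening: 0.0297
grip_force: 0.1
```

Request:
arm_command:
  moves:
    - [[0,0,0],[0,0,0],0.03]
    - [[0,0,0],[0,0,0],0.03]
    - [[0,0,0],[0,0,0],0.03]
    - [[0,0,0],[0,0,0],0.03]
    - [[0,0,0],[0,0,0],0.03]

```text
time: 11.95
tool_pos: [0.4743, 0.0359, 0.1132]
tool_rot: [3.141, -0.61, 1.807]
contact_force: [0.4, 0.8, 0.4]
opening: 0.0302
grip_force: 0.2
```

```bash
python3 -c "
from h import *
go(-.005,.005,.113,.61);
im=robot.read_camera('side');w=robot.read_camera('wrist');cv2.imwrite('pics/c4.png',np.hstack([cv2.resize(im[130:300,200:370],(400,400)),cv2.resize(w[0:300,100:400],(400,400))])[...,::-1])"
```

```text
t 11.95 now(rest) [0.0008 0.0058 0.1132] F [0.45 0.78 0.36] F_rest [ 0.65 -0.61  0.36]
shift [-0.0049  0.0008 -0.0032] rot [-0.002 -0.     0.002] world [0.476 0.03  0.113]
```

View pics/c4.png

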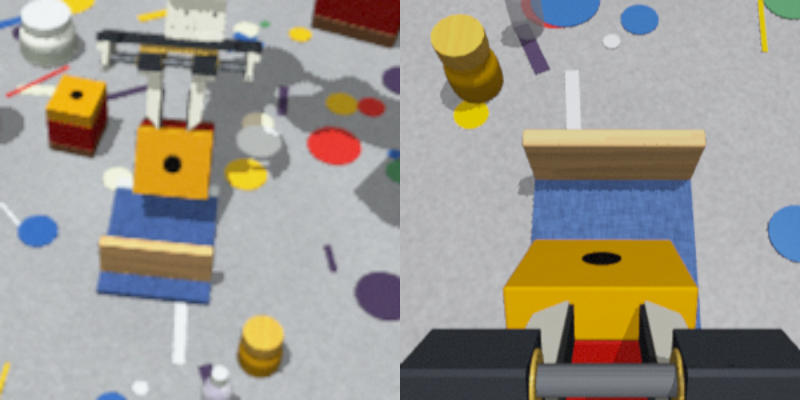

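Still leaning, so continue slowly.

Request:
arm_command:
  moves:
    - [[0.002,0,0.0014],[0,0,0],0.03]
    - [[0.004,0,0.0028],[0,0,0],0.03]
    - [[0.006,0,0.0042],[0,0,0],0.03]
    - [[0.008,0,0.0058],[0,0,0],0.03]
    - [[0.01,0,0.0074],[0,0,0],0.03]

```text
time: 12.55
tool_pos: [0.4712, 0.0484, 0.1128]
tool_rot: [3.142, -0.61, 1.807]
contact_force: [-0.5, 0.6, -0.2]
opening: 0.0301
grip_force: 0.0
```

Request:
arm_command:
  moves:
    - [[0.002,0,0.0015],[0,0,0],0.03]
    - [[0.004,0,0.003],[0,0,0],0.03]
    - [[0.006,0,0.0046],[0,0,0],0.03]
    - [[0.006,0,0.0046],[0,0,0],0.03]
    - [[0.006,0,0.0046],[0,0,0],0.03]

```text
time: 13.05
tool_pos: [0.4696, 0.0554, 0.1125]
tool_rot: [3.142, -0.61, 1.807]
contact_force: [-0.4, -0.3, -0.4]
opening: 0.0299
grip_force: 0.0
```

```bash
python3 -c "
from h import *
go(-.005,.005,.113,.61);
im=robot.read_camera('side');w=robot.read_camera('wrist');cv2.imwrite('pics/c5.png',np.hstack([cv2.resize(im[130:300,200:370],(400,400)),cv2.resize(w[0:300,100:400],(400,400))])[...,::-1])
hsv=cv2.cvtColor(im,cv2.COLOR_RGB2HSV)
for c in blobs(im,(15,150,100),(30,255,255)):
    r=cv2.minAreaRect(c)
    if abs(r[0][0]-273)<25 and abs(r[0][1]-197)<40: print(r)"
```

```text
t 13.05 now(rest) [0.0209 0.0059 0.1125] F [-0.37 -0.28 -0.36] F_rest [-0.18  0.42 -0.36]
shift [-0.0209  0.0008 -0.0152] rot [-0.002 -0.     0.003] world [0.476 0.03  0.113]
((271.25, 216.75001525878906), (32.14019012451172, 25.168933868408203), 5.19442892074585)
```

Request:
arm_command:
  moves:
    - [[-0.006,0,-0.032],[0,0,0],0.03]
    - [[-0.034,0,-0.05],[0,0,0],0.03]
    - [[-0.062,0,-0.068],[0,0,0],0.03]
    - [[-0.09,0,-0.087],[0,0,0],0.03]
    - [[-0.09,0,-0.087],[0,0,0],0.03]

```text
time: 13.65
tool_pos: [0.4997, -0.0686, 0.1318]
tool_rot: [3.14, -0.608, 1.804]
contact_force: [-0.4, 0.7, 0.3]
opening: 0.0303
grip_force: 0.0
```

```bash
python3 -c "
from h import *
go(-.06,.005,.15,0);
im=robot.read_camera('top');w=robot.read_camera('wrist');cv2.imwrite('pics/c6.png',np.hstack([cv2.resize(im[140:270,180:310],(400,400)),cv2.resize(w[0:300,100:400],(400,400))])[...,::-1])
for c in blobs(im,(0,120,50),(10,255,255),100):
    r=rect('top',c,.088)
    p=np.array([*r[0],0])/1000-O
    if np.linalg.norm(p)<.15: print(r,(p@e).round(4),(p@l).round(4))
for c in blobs(im,(15,120,80),(30,255,255),20):
    r=rect('top',c,.088)
    p=np.array([*r[0],0])/1000-O
    if np.linalg.norm(p)<.15: print('ochre',r,(p@e).round(4),(p@l).round(4))
"
```

```text
t 13.65 now(rest) [-0.1068  0.0052  0.1318] F [-0.4   0.69  0.27] F_rest [0.76 0.23 0.27]
shift [0.0489 0.0002 0.0118] rot [ 0.001 -0.608 -0.   ] world [ 0.489 -0.023  0.15 ]
((466.6912841796875, 58.51513671875), (86.22911834716797, 54.63466262817383), 13.441926002502441) 0.0245 0.008
ochre ((397.66241455078125, -23.209609985351562), (43.628665924072266, 44.74607849121094), 63.074432373046875) -0.0391 0.094
ochre ((456.84423828125, 99.23603820800781), (86.21427917480469, 25.97506332397461), 13.532455444335938) 0.0664 0.0081
```

View pics/c6.png

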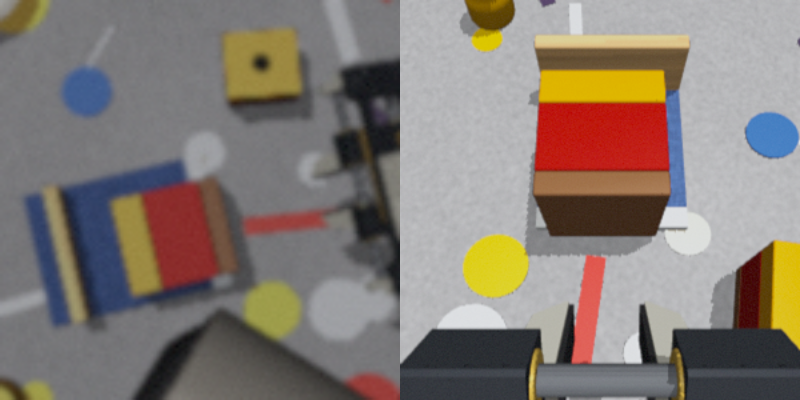

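The vase is lying on the pad, square within about 0.2° (top crop (175,240), wrist crop (600,150)). The mouth end is about 50 mm from the board and the foot is at rest x ≈ -21 mm. Next I lower behind the foot and push.

Request:
arm_command:
  moves:
    - [[-0.006,-0.006,0.018],[0,0,0],0.03]
    - [[-0.012,-0.011,0.038],[0,0,0],0.03]
    - [[-0.018,-0.011,0.06],[0,0,0],0.03]
    - [[-0.0268,-0.011,0.091],[0,0,0],0.03]
    - [[-0.0268,-0.011,0.091],[0,0,0],0.03]

```text
time: 14.25
tool_pos: [0.4779, -0.035, 0.0403]
tool_rot: [-3.135, -0.615, 1.805]
contact_force: [0.1, -0.1, -0.1]
opening: 0.0302
grip_force: 0.0
```

```bash
python3 -c "
from h import *
go(-.032,.016,.042,.61)"
```

```text
t 14.25 now(rest) [-0.0691  0.0186  0.0403] F [ 0.12 -0.06 -0.09] F_rest [-0.09 -0.1  -0.09]
shift [0.0312 0.0028 0.02  ] rot [-0.008 -0.005  0.001] world [0.472 0.002 0.042]
```

Request:
arm_command:
  moves:
    - [[0.01,0.001,0.006],[0,0,0],0.03]
    - [[0.02,0.002,0.013],[0,0,0],0.03]
    - [[0.026,0.003,0.017],[0,0,0],0.03]
    - [[0.031,0.003,0.02],[0,0,0],0.03]
    - [[0.034,0.003,0.022],[0,0,0],0.03]

```text
time: 14.75
tool_pos: [0.4743, 0.0026, 0.0444]
tool_rot: [3.141, -0.609, 1.808]
contact_force: [-0.4, 0.4, 0.5]
opening: 0.03
grip_force: 0.0
```

Request:
arm_command:
  moves:
    - [[0.003,0,0.002],[0,0,0],0.03]
    - [[0.006,0,0.004],[0,0,0],0.03]
    - [[0.009,0,0.006],[0,0,0],0.03]
    - [[0.012,0,0.008],[0,0,0],0.03]
    - [[0.014,0,0.01],[0,0,0],0.03]

```text
time: 15.25
tool_pos: [0.4706, 0.0183, 0.0437]
tool_rot: [3.14, -0.609, 1.807]
contact_force: [1.7, -6.1, 3.8]
opening: 0.0301
grip_force: 3.3
```

```bash
cat >> h.py <<'E'
def lying():
    im=robot.read_camera('top')
    for c in blobs(im,(15,120,80),(30,255,255),20):
        r=rect('top',c,.088);p=np.array([*r[0],0])/1000-O
        if np.linalg.norm(p)<.15 and p@l<.05: print('ochre',r,(p@e).round(4),(p@l).round(4))
    return im
E
python3 -c "
from h import *
go(0,.016,.042,.61);lying()"
```

```text
t 15.25 now(rest) [-0.0155  0.0134  0.0437] F [ 1.66 -6.1   3.78] F_rest [-6.32 -0.2   3.78]
shift [ 0.0117 -0.0025  0.0102] rot [-0.001  0.001  0.002] world [0.465 0.033 0.042]
ochre ((454.5404357910156, 109.65750122070312), (86.94744873046875, 26.132427215576172), 13.481940269470215) 0.0771 0.008
```

Request:
arm_command:
  moves:
    - [[0.003,0,0.002],[0,0,0],0.03]
    - [[0.006,0,0.004],[0,0,0],0.03]
    - [[0.009,0,0.006],[0,0,0],0.03]
    - [[0.012,0,0.008],[0,0,0],0.03]
    - [[0.015,0,0.0103],[0,0,0],0.03]

```text
time: 15.8
tool_pos: [0.466, 0.0365, 0.0437]
tool_rot: [3.141, -0.61, 1.807]
contact_force: [0.5, -5.3, 2.6]
opening: 0.0297
grip_force: 2.9
```

Request:
arm_command:
  moves:
    - [[0.002,0,0.0014],[0,0,0],0.03]
    - [[0.004,0,0.0028],[0,0,0],0.03]
    - [[0.006,0,0.0042],[0,0,0],0.03]
    - [[0.008,0,0.0056],[0,0,0],0.03]
    - [[0.009,0,0.0062],[0,0,0],0.03]

```text
time: 16.3
tool_pos: [0.4633, 0.0473, 0.0438]
tool_rot: [3.141, -0.61, 1.807]
contact_force: [1.8, -4.2, 0.5]
opening: 0.0298
grip_force: 2.4
```

```bash
python3 -c "
from h import *
go(.022,.016,.042,.61);lying()"
```

```text
t 16.3 now(rest) [0.0144 0.0138 0.0438] F [ 1.78 -4.2   0.53] F_rest [-4.5  -0.76  0.53]
shift [ 0.0052 -0.0021  0.0059] rot [-0.002 -0.     0.003] world [0.459 0.054 0.042]
ochre ((447.80523681640625, 140.68350219726562), (88.87503051757812, 30.610578536987305), 13.433642387390137) 0.1088 0.0074
```

Request:
arm_command:
  moves:
    - [[0.0009,0,0.0006],[0,0,0],0.03]
    - [[0.0018,0,0.0012],[0,0,0],0.03]
    - [[0.0027,0,0.0018],[0,0,0],0.03]
    - [[0.0033,0,0.0023],[0,0,0],0.03]
    - [[0.0036,0,0.0025],[0,0,0],0.03]

```text
time: 16.85
tool_pos: [0.4622, 0.0514, 0.0438]
tool_rot: [-3.142, -0.61, 1.807]
contact_force: [1.3, -4.2, -0.2]
opening: 0.0299
grip_force: 2.4
```

Request:
arm_command:
  moves:
    - [[0.0003,0,0.0002],[0,0,0],0.03]
    - [[0.0006,0,0.0004],[0,0,0],0.03]
    - [[0.0009,0,0.0006],[0,0,0],0.03]
    - [[0.0012,0,0.0008],[0,0,0],0.03]
    - [[0.0015,0,0.001],[0,0,0],0.03]

```text
time: 17.35
tool_pos: [0.4618, 0.0531, 0.0438]
tool_rot: [-3.142, -0.61, 1.807]
contact_force: [0.9, -4.9, 0.1]
opening: 0.0301
grip_force: 2.3
```

Request:
arm_command:
  moves:
    - [[0.0003,0,0.0002],[0,0,0],0.03]
    - [[0.0005,0,0.00035],[0,0,0],0.03]
    - [[0.0008,0,0.00055],[0,0,0],0.03]
    - [[0.001,0,0.0007],[0,0,0],0.03]
    - [[0.001,0,0.0007],[0,0,0],0.03]

```text
time: 17.85
tool_pos: [0.4616, 0.0543, 0.0439]
tool_rot: [3.142, -0.61, 1.807]
contact_force: [0.9, -4.6, 0.2]
opening: 0.03
grip_force: 2.1
```

Request:
arm_command:
  moves:
    - [[0.0003,0,0.0002],[0,0,0],0.03]
    - [[0.0005,0,0.00035],[0,0,0],0.03]
    - [[0.0008,0,0.00055],[0,0,0],0.03]
    - [[0.001,0,0.0007],[0,0,0],0.03]
    - [[0.001,0,0.0007],[0,0,0],0.03]

```text
time: 18.35
tool_pos: [0.4617, 0.0549, 0.0438]
tool_rot: [3.141, -0.609, 1.807]
contact_force: [1.2, -6.5, 0.9]
opening: 0.03
grip_force: 3.6
```

Request:
arm_command:
  moves:
    - [[0.0003,0,0.0002],[0,0,0],0.03]
    - [[0.0006,0,0.0004],[0,0,0],0.03]
    - [[0.0007,0,0.0005],[0,0,0],0.03]
    - [[0.0007,0,0.0005],[0,0,0],0.03]
    - [[0.0007,0,0.0005],[0,0,0],0.03]

```text
time: 18.85
tool_pos: [0.462, 0.0552, 0.0438]
tool_rot: [3.14, -0.608, 1.807]
contact_force: [2.4, -10.6, 1.8]
opening: 0.0298
grip_force: 4.7
```

```bash
python3 -c "
from h import *
go(.022,.016,.042,.61);lying()"
```

```text
t 18.85 now(rest) [0.0224 0.0133 0.0438] F [  2.4  -10.57   1.82] F_rest [-10.84   0.11   1.82]
shift [-0.0014 -0.0027  0.0013] rot [-0.     0.002  0.003] world [0.459 0.054 0.042]
ochre ((446.8977355957031, 147.15127563476562), (90.16041564941406, 27.40993881225586), 13.16934871673584) 0.1153 0.0068
```

Request:
arm_command:
  moves:
    - [[0,0,0],[0,0,0],0.03]
    - [[0,0,0],[0,0,0],0.03]
    - [[0,0,0],[0,0,0],0.03]
    - [[0,0,0],[0,0,0],0.03]
    - [[-0.0002,0,-0.0001],[0,0,0],0.03]

```text
time: 19.4
tool_pos: [0.4619, 0.0551, 0.0438]
tool_rot: [3.14, -0.608, 1.807]
contact_force: [2.0, -6.7, 0.8]
opening: 0.0297
grip_force: 4.0
```

Request:
arm_command:
  moves:
    - [[-0.003,0,-0.002],[0,0,0],0.03]
    - [[-0.01,0,-0.007],[0,0,0],0.03]
    - [[-0.025,0,-0.017],[0,0,0],0.03]
    - [[-0.035,0,-0.045],[0,0,0],0.03]
    - [[-0.035,0,-0.09],[0,0,0],0.03]

```text
time: 19.9
tool_pos: [0.4785, -0.0228, 0.0963]
tool_rot: [-3.135, -0.614, 1.803]
contact_force: [1.0, -0.3, -0.6]
opening: 0.0299
grip_force: 0.0
```

```bash
python3 -c "
from h import *
go(-.06,.005,.15,0);
im=lying();s=robot.read_camera('side');cv2.imwrite('pics/c7.png',np.hstack([cv2.resize(im[100:280,150:330],(400,400)),cv2.resize(s[120:300,190:370],(400,400))])[...,::-1])"
```

```text
t 19.9 now(rest) [-0.0573  0.0152  0.0963] F [ 1.05 -0.28 -0.59] F_rest [-0.51 -0.95 -0.59]
shift [ 0.0287  0.0099 -0.0454] rot [-0.006 -0.614  0.002] world [ 0.489 -0.023  0.15 ]
ochre ((445.9883728027344, 146.87136840820312), (92.24480438232422, 27.528051376342773), 13.695427894592285) 0.1153 0.0077
```

View pics/c7.png

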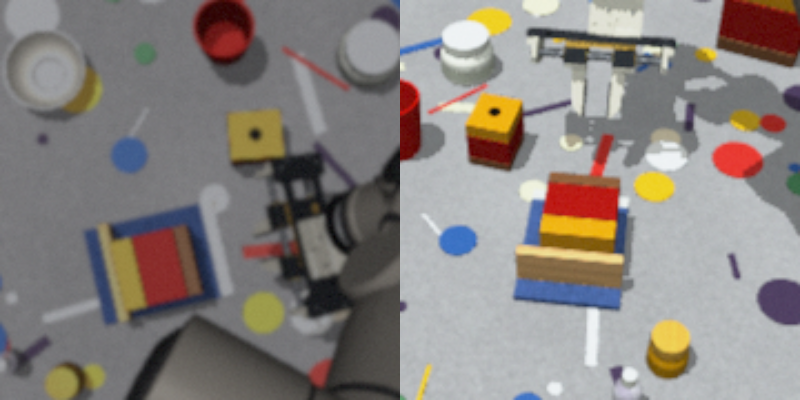

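The vase lies on the pad with its mouth end against the board (top crop (150,265), side crop (580,235)). It hasn't moved since release, the gripper is clear and the other objects are undisturbed, so I'm handing in.

```bash
python3 -c "
from cell import robot
print(robot.hand_in())"
```

```text
the job is handed in; nothing more can be done
None
```

The job is handed in: the vase was pressed square to the strip at about 5 N, tipped onto the pad, and slid until its mouth end pressed the end board at about 6 N, then released. The highest push I read was about 16 N, the landing on the pad was not measured, and it took about 20 s with nothing else visibly disturbed.

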